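Build the pressing pack for a slide mount on the press platen

ROBOT

A 6-joint arm with a two-finger parallel gripper is mounted at the origin on the work surface. World frame = base frame: x ahead of the robot, y to its left, z up, the work surface at z = 0. Lengths are in m, angles in rad, forces in N, time in s.
With the tool pointing down it reaches from about 0.35 to 0.85 m from the base axis. Payload 8.1 kg.
Tool frame: the origin (TCP) lies midway between the tips of the shut fingers; the grasp point (between the pads) lies 19 mm behind it; z points along the fingers, y is the direction in which the jaws open and shut (so a half turn about z gives the same grasp; the last joint's range is limited). The gripper opens to 93 mm and grips with 3 to 60 N. Pads are 15 mm wide; open, the fingers measure 128 mm over their backs; the gripper's body (75 mm by 188 mm) begins 65 mm behind the grasp point.
Start: joints at [-1.252, 0.13, 1.488, -0, 1.523, -0.085], TCP at [0.236, -0.552, 0.219] pointing down, gripper open.
Joint ranges: [-2.96, 2.96], [-0.89, 2.26], [0.02, 2.5], [-1.34, 4.48], [0, 2.73], [-2.66, 2.66]. Speed limits (rad/s): [2.39, 2.39, 2.79, 3.14, 3.14, 3.14].

INTERFACE

Orientations are given as a rotation vector (axis times angle).
In Python, from plant import monitor, eyes, ticket gives the robot as it stands.
- The arm moves only by the tool send_rows, never from a script. Its argument "motion" is a list of rows, each a list of 2 entries, a list of its own where there are three numbers: the shift along the tool's x, y, z in m, then the turn about the tool's z in degrees. In form: [[[dx, dy, dz], twist], ...]. A call has 1 to 12 rows; each row is the pose to reach, as a shift and turn from the pose commanded when the call began, along the tool's axes at that moment; what a row does not reach only later rows make up. A row lasts 1/8 s, in which the tool goes at most 62.5 mm and 10.7 degrees, less where a joint would pass 70% of its speed; a pose out of reach is approached as far as the arm can. A call with a gripper value outside its range is refused whole. "jaw" is the finger opening in m, from 0 to 0.093, set as the call begins (left out, the last holds). The fingers move at their own pace and stop on an object; "squeeze" is the grip in N (left out, the last holds). Time passes only in rows, so rows that repeat a pose let the fingers close. It gives the time, the measured TCP pose, the force and the opening at its end, in the units of the state.
- monitor.read_state(): the state, without advancing time (a new reading comes with each control period).
- eyes.read_camera(name): name is "side" or "top"; returns the picture (400x640x3 uint8, red, green, blue); there is no depth.
- eyes.camera_model(name): a dict with "mtx" (3x3 intrinsics, pixels), "cam_to_world" (4x4, takes a point from camera to world coordinates). Camera axes: x right, y down, z forward; pixel columns grow to the right and rows downward; lengths in m; the calibration is good to about 2 mm. A picture is of the moment at which its call begins. camera_model takes no time and is no camera call.
- ticket.close_job(): hands the job in, once; it reports no verdict.
The state is a dict: "t": time; "q": joint angles; "dq": joint speeds; "joint_torque": joint torques, N m; "tool_pos": TCP position; "orientation": TCP orientation; "force": force on the tool from outside, world axes, zero at the start; "wrist_torque": the same for the moment, N m; "opening": finger opening in m.
Only numpy, scipy, OpenCV 4.12 (cv2) and the standard library are available. Lean on these libraries where they do the work, as an engineer would, in place of code of your own. Each camera call takes 0.05 s, during which the arm holds its last target.

TASK

Build the pressing pack on the middle of the round grey press platen, one piece at a time from the bottom up: first the aluminium block lying flat, then the white slide mount with the large window centred on the block with its window lengthwise along the block, then the round black rubber pad on the middle of the mount, and last the steel cap, knob up, on the middle of the pad. Leave the pack standing square and let go of it, and do not disturb the other mount, the loupe, the dropper bottle or the film canister.

Things in the scene. Friction and masses are not known exactly. Their poses are not given: they have to be found in the camera images.
- platen: Target: flat round grey cast-iron press platen, fixed to the bench; disc 104 mm across with a darker 116 mm flange, 4 mm thick, at its foot. Its flat top is 14 mm above the bench. Origin: centre of its underside (bench height); z up.
- die: First (lowest) piece: plain rectangular aluminium block, loose, 64 mm long (its x) by 56 mm wide (its y) by 18 mm high, about 0.4 kg. Origin: centre of its underside; z up. Starts flat on the bench at any yaw.
- mount: Second piece: loose square white plastic slide mount frame, 50 x 50 mm, 6 mm thick, about 14 g, with a LARGE through window 36 mm (along its x) by 24 mm (along its y). Origin: centre of the underside; z up. Starts flat on the bench at any yaw.
- pad: Third piece: loose flat round black rubber pad, 44 mm diameter, 12 mm thick, about 30 g. Origin: centre of the underside; z up. Starts flat on the bench.
- cap: Fourth (top) piece: loose steel thrust cap, about 0.2 kg: disc 46 mm diameter, 14 mm high, carrying on its axis a short neck (14 mm diameter, 14 to 18 mm above the underside) and a cylindrical knob (20 mm diameter, 18 to 38 mm above the underside). Origin: centre of the underside; z up. Starts upright on the bench, knob up.
- spare_mount: Not part of the job, leave it where it lies: loose square white slide mount, 50 x 50 x 6 mm, with a SMALL window 17 x 13 mm. Origin: centre of the underside.
- loupe: Bystander, loose: round loupe standing upright, clear skirt 38 mm diameter and chrome body 44 mm diameter above it, 46 mm high in all, flat lens on top, no knob. Origin: centre of the underside.
- dropper: Bystander, loose: squat amber glass dropper bottle, 44 mm diameter, 65 mm high, black rubber cap. Origin: centre of the underside.
- canister: Bystander, loose: upright grey film canister with a round white lid, 35 mm diameter, 50 mm high. Origin: centre of the underside.
- cutter: Bystander, fixed to the bench: black rectangular film cutter base, 105 mm (its x) by 60 mm (its y), with steel rails and a folded blade arm, 34 mm high at most. Origin: centre of the underside.
Not all that is in view belongs to the job. Leave any brown or yellow look-alike of the mount alone.

How it is judged:
On the way, in this order (a step that is already met when the one before it is completed fails the run):
1. the aluminium block lies flat on the middle of the platen, let go (z of die in the frame of platen between 0.01 and 0.018 m and horizontal distance between die and platen below 0.012 m and angle between die's own z axis and vertical below 0.12 rad and contact force between the fingers and die below 0.2 N and linear speed of die below 0.02 m/s), for 0.2 s.
2. the large-window mount lies flat on the block, centred, window lengthwise with the block, let go (z of die in the frame of platen between 0.01 and 0.018 m and horizontal distance between die and platen below 0.012 m and angle between each of die, mount's own z axis and vertical below 0.12 rad and z of mount in the frame of die between 0.014 and 0.022 m and horizontal distance between mount and die below 0.009 m and angle between the x axis of mount and the x axis of die, either way round below 0.2 rad and contact force between the fingers and mount below 0.2 N and linear speed of mount below 0.02 m/s), for 0.2 s.
3. the rubber pad lies flat on the middle of the mount, let go (z of die in the frame of platen between 0.01 and 0.018 m and horizontal distance between die and platen below 0.012 m and angle between each of die, mount, pad's own z axis and vertical below 0.12 rad and z of mount in the frame of die between 0.014 and 0.022 m and horizontal distance between mount and die below 0.009 m and angle between the x axis of mount and the x axis of die, either way round below 0.2 rad and z of pad in the frame of mount between 0.002 and 0.01 m and horizontal distance between pad and mount below 0.009 m and contact force between the fingers and pad below 0.2 N and linear speed of pad below 0.02 m/s), for 0.2 s.
4. the knobbed steel cap stands on the middle of the pad, let go (z of die in the frame of platen between 0.01 and 0.018 m and horizontal distance between die and platen below 0.012 m and angle between each of die, mount, pad, cap's own z axis and vertical below 0.12 rad and z of mount in the frame of die between 0.014 and 0.022 m and horizontal distance between mount and die below 0.009 m and angle between the x axis of mount and the x axis of die, either way round below 0.2 rad and z of pad in the frame of mount between 0.002 and 0.01 m and horizontal distance between pad and mount below 0.009 m and z of cap in the frame of pad between 0.008 and 0.016 m and horizontal distance between cap and pad below 0.009 m and contact force between the fingers and cap below 0.2 N and linear speed of cap below 0.02 m/s), for 0.2 s.
At the end, for the whole second after the job is handed in: Bottom up: block on platen (centres within 12 mm), large-window mount on block (9 mm, x axes parallel within 0.2 rad either way), pad on mount (9 mm), cap on pad (9 mm). Each at its resting height within 4 mm, tilted under 0.12 rad, upright, released, at rest (all of step 4 and contact force between the fingers and die below 0.2 N and linear speed of each of die, mount, pad below 0.02 m/s and contact force between the fingers and mount below 0.2 N and contact force between the fingers and pad below 0.2 N); the robot touches nothing.
It fails at once if the small-window mount is disturbed (moved more than 15 mm from where it stood) (distance of spare_mount from where it was at the start of the episode above 0.015 m).
It fails at once if the loupe is disturbed (moved more than 15 mm from where it stood) (distance of loupe from where it was at the start of the episode above 0.015 m).
It fails at once if the dropper bottle is disturbed (moved more than 15 mm from where it stood) (distance of dropper from where it was at the start of the episode above 0.015 m).
It fails at once if the film canister is disturbed (moved more than 15 mm from where it stood) (distance of canister from where it was at the start of the episode above 0.015 m).
It also fails if it takes over 109 s, if anything falls off the work surface, if the arm or the gripper's body presses on something with over 40 N, if the wrist force passes 120 N, or if a joint passes its speed limit or range.

## Working session

There is one attempt and no reset: what is moved stays moved. The work goes in short steps, Python scripts to look and compute and a tool call to move; the robot and the scene stay as the last step left them, time stands still between calls to the robot, and variables do not carry over. Pictures are saved under pics/ and viewed, and the job is handed in when it is done.

Besides the shell and the picture viewer there is one more tool, called after "Emit:" by a JSON object that holds its "op" and its "data". send_rows: Moves the arm, as the interface text tells. Its arguments: {"type":"object","properties":{"motion":{"type":"array","items":{"type":"array"}},"jaw":{"type":"number"},"squeeze":{"type":"number"}},"required":["motion"]}

```bash
mkdir -p pics; ls; python3 - <<'E'
from plant import monitor, eyes, ticket
import cv2
print(monitor.read_state())
for n in ("side","top"):
    im=eyes.read_camera(n); cv2.imwrite(f"pics/{n}0.png",im[:,:,::-1]); m=eyes.camera_model(n); print(n,m)
E
```

```text
pics
{'t': 0.0, 'q': array([-1.25238514e+00,  1.31187594e-01,  1.48924899e+00,  1.92248262e-05,
        1.52301259e+00, -8.53722408e-02]), 'dq': array([ 7.20008063e-04, -9.01077492e-05,  4.44001818e-04, -1.19319089e-03,
       -6.09926778e-06, -1.35231182e-04]), 'joint_torque': array([-5.76424791e-04, -5.59830809e+01, -4.91771221e+01,  7.68589578e-02,
        3.55594454e-02, -1.43476900e-04]), 'tool_pos': array([ 0.23560514, -0.55119166,  0.21758831]), 'orientation': array([-3.07597538e+00, -6.29589887e-01,  3.08886694e-04]), 'force': array([ 0.20640382, -0.11854327,  0.15904425]), 'wrist_torque': array([ 0.01070612, -0.05130036, -0.02856393]), 'opening': 0.09280057921380157}
side {'mtx': array([[481.82967227,   0.        , 321.01578168],
       [  0.        , 481.82967227, 194.46340623],
       [  0.        ,   0.        ,   1.        ]]), 'cam_to_world': array([[-0.80966137, -0.41110821,  0.4188538 ,  0.01023299],
       [-0.58651458,  0.59254947, -0.55216462,  0.61183696],
       [-0.02119219, -0.69273022, -0.72088538,  0.88254446],
       [ 0.        ,  0.        ,  0.        ,  1.        ]])}
top {'mtx': array([[495.0790811 ,   0.        , 315.75614665],
       [  0.        , 495.0790811 , 194.00022093],
       [  0.        ,   0.        ,   1.        ]]), 'cam_to_world': array([[ 0.02090041, -0.98936117,  0.14397098,  0.33515189],
       [-0.9997486 , -0.02185116, -0.00502561, -0.02456077],
       [ 0.00811807, -0.14382975, -0.98956915,  1.09421695],
       [ 0.        ,  0.        ,  0.        ,  1.        ]])}
```

View pics/top0.png

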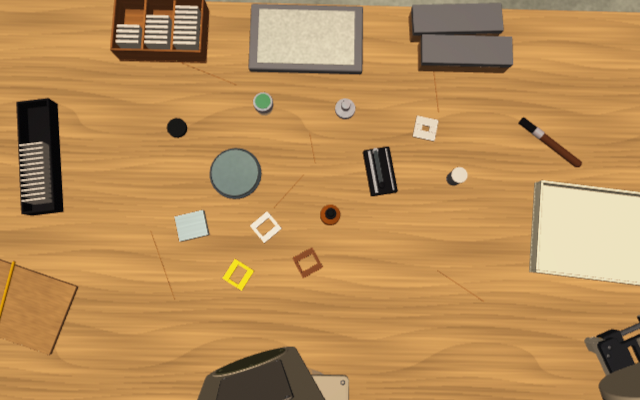

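View pics/side0.png

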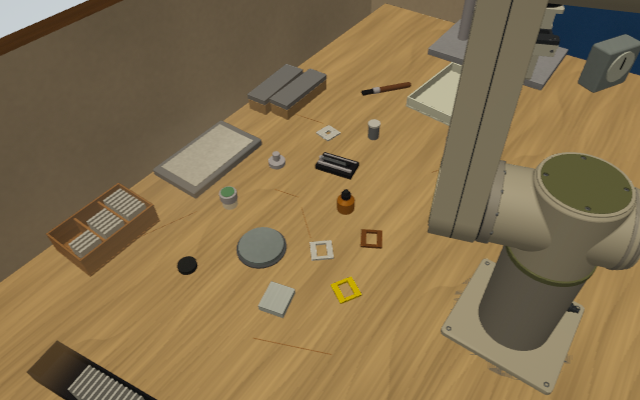

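The top view shows the platen at (235,173), block (191,226), large-window mount (265,227), pad (177,128), cap (345,107), spare mount (426,128), loupe (263,102), canister (458,176) and dropper (330,214). The side view shows the same layout. Next I'll measure positions with masks.

```bash
cat > h.py <<'E'
from plant import monitor, eyes, ticket
import cv2, numpy as np
def ray(n,uv,z):
    m=eyes.camera_model(n);K=m["mtx"];T=m["cam_to_world"]
    uv=np.atleast_2d(np.asarray(uv,float))
    d=np.c_[uv,np.ones(len(uv))]@np.linalg.inv(K).T@T[:3,:3].T
    o=T[:3,3]; s=(z-o[2])/d[:,2]
    return (o+s[:,None]*d)[:,:2]
def proj(n,p):
    m=eyes.camera_model(n);T=np.linalg.inv(m["cam_to_world"])
    c=T[:3,:3]@np.asarray(p,float)+T[:3,3]; c=m["mtx"]@c; return c[:2]/c[2]
def blob(im,roi,mask):
    x0,y0,x1,y1=roi
    mk=np.zeros(im.shape[:2],np.uint8); mk[y0:y1,x0:x1]=mask(im[y0:y1,x0:x1].astype(int))*255
    cs,_=cv2.findContours(mk,cv2.RETR_EXTERNAL,cv2.CHAIN_APPROX_NONE)
    return max(cs,key=cv2.contourArea).reshape(-1,2),mk
def rect(n,c,z):
    w=ray(n,c,z)*1000
    (cx,cy),(a,b),ang=cv2.minAreaRect(w.astype(np.float32))
    return (cx,cy),(a,b),ang
def circ(n,c,z):
    w=ray(n,c,z)*1000
    return cv2.minEnclosingCircle(w.astype(np.float32)), cv2.fitEllipse(w.astype(np.float32))
E
python3 - <<'E'
from h import *
t=cv2.imread("pics/top0.png")
s=cv2.imread("pics/side0.png")
a=cv2.resize(t[85:285,150:290],None,fx=4,fy=4,interpolation=cv2.INTER_CUBIC)[:600*2]
cv2.imwrite("pics/a.png",cv2.resize(t[90:260,150:360],None,fx=3.5,fy=3.5,interpolation=cv2.INTER_CUBIC))
cv2.imwrite("pics/b.png",cv2.resize(s[140:320,160:400],None,fx=3.3,fy=3.3,interpolation=cv2.INTER_CUBIC))
for n,(u,v) in dict(platen=(235,173),die=(191,226),mount=(265,227),pad=(177,128),cap=(345,107),table=(220,240),frame=(256,226)).items(): print(n,t[v,u],ray("top",(u,v),0.014))
E
```

```text
platen [130 140 127] [[0.53536694 0.14982184]]
die [196 207 197] [[0.41583127 0.24038135]]
mount [ 88 155 210] [[0.41712165 0.07915574]]
pad [22 25 26] [[0.63501365 0.28427465]]
cap [178 186 191] [[ 0.6927523  -0.09207601]]
table [ 77 135 186] [[0.38677309 0.17579369]]
frame [224 234 242] [[0.41888191 0.09885352]]
```

View pics/a.png

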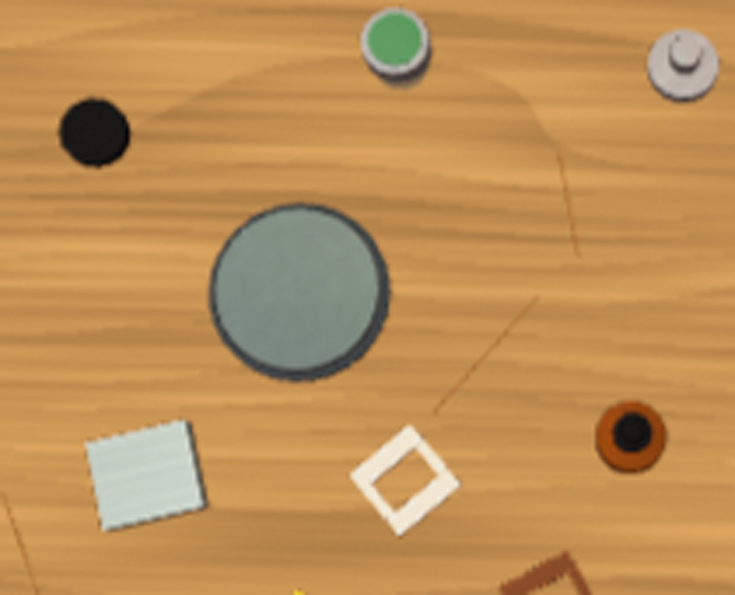

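View pics/b.png

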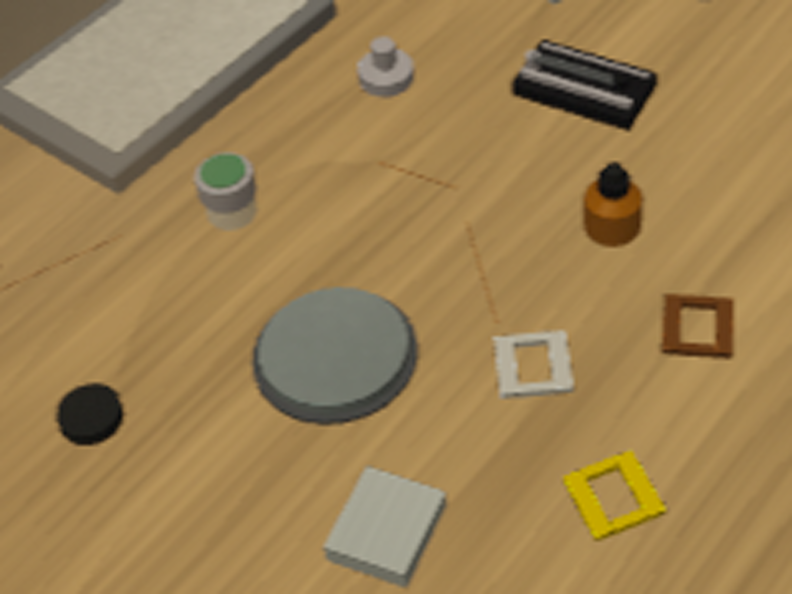

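The crops show the pieces clearly and with free space around each: platen, block, mount (its window lies diagonally), pad, and cap with its knob.

```bash
cat > meas.py <<'E'
from h import *
def lowsat(lo,hi=256): return lambda p:(p.max(2)>=lo)&(p.max(2)<hi)&(p.max(2)-p.min(2)<45)
def run(t,s):
    A,_=blob(t,(200,140,275,205),lowsat(115)); print("platen top",circ("top",A,.014))
    A,_=blob(t,(165,200,215,250),lowsat(150)); print("die top",rect("top",A,.018), len(A))
    A,mk=blob(t,(240,205,290,250),lowsat(150)); print("mount",rect("top",A,.006))
    cs,hi=cv2.findContours(mk,cv2.RETR_CCOMP,cv2.CHAIN_APPROX_NONE)
    ins=[c.reshape(-1,2) for c,h in zip(cs,hi[0]) if h[3]>=0]; ins=max(ins,key=len); print(" window",rect("top",ins,.006))
    A,_=blob(t,(155,110,200,148),lambda p:p.max(2)<60); print("pad",circ("top",A,.012))
    A,_=blob(t,(325,90,365,125),lowsat(100)); print("cap",circ("top",A,.014))
    A,_=blob(s,(225,215,300,275),lowsat(80)); print("S platen",circ("side",A,.014))
    A,_=blob(s,(170,250,205,280),lambda p:p.max(2)<60); print("S pad (incl side)",circ("side",A,.012))
    A,_=blob(s,(250,270,305,325),lowsat(125)); print("S die",rect("side",A,.018))
    A,mk=blob(s,(300,230,340,268),lowsat(140)); print("S mount",rect("side",A,.006))
if __name__=="__main__":
    run(cv2.imread("pics/top0.png"),cv2.imread("pics/side0.png"))
E
python3 meas.py
```

```text
platen top (((538.1227416992188, 152.98487854003906), 52.31096649169922), ((537.9100952148438, 151.58575439453125), (99.60227966308594, 100.48091888427734), 157.58575439453125))
die top ((417.015625, 240.10986328125), (56.07733154296875, 62.69374465942383), 14.844018936157227) 103
mount ((418.4400939941406, 78.96460723876953), (48.504188537597656, 48.137306213378906), 41.544822692871094)
 window ((418.2342224121094, 79.19100189208984), (28.096336364746094, 41.35118103027344), 41.345184326171875)
pad (((636.82421875, 285.0350036621094), 22.2806339263916), ((636.7080078125, 285.3727722167969), (38.9390754699707, 42.98394775390625), 141.33041381835938))
cap (((689.2371215820312, -91.73031616210938), 23.28339195251465), ((689.7991943359375, -91.46985626220703), (43.628753662109375, 43.993282318115234), 70.07908630371094))
S platen (((535.9420166015625, 151.63961791992188), 54.47648239135742), ((536.2706298828125, 152.2982635498047), (100.7856216430664, 104.42327880859375), 143.7675323486328))
S pad (incl side) (((633.59130859375, 290.36358642578125), 24.352346420288086), ((632.9165649414062, 290.0007019042969), (39.67995071411133, 47.9539680480957), 59.465248107910156))
S die ((416.0955810546875, 241.46925354003906), (55.752769470214844, 64.06316375732422), 14.460657119750977)
S mount ((417.2022705078125, 81.25824737548828), (50.69232177734375, 52.15024948120117), 42.19930648803711)
```

```bash
cat > plan.py <<'E'
from h import *
import sys
from scipy.spatial.transform import Rotation as R
def st():
    s=monitor.read_state(); M=R.from_rotvec(s["orientation"]).as_matrix()
    return s,s["tool_pos"],M
def plan(*wps):
    s,p,M=st(); phi=np.degrees(np.arctan2(M[1,0],M[0,0]))
    print("t %.2f pos"%s["t"],(p*1000).round(1),"phi %.2f"%phi,"tilt",M[:2,2].round(4),"open %.4f"%s["opening"],"F",s["force"].round(2),"q6 %.2f"%s["q"][5])
    for x,y,z,f in wps:
        d=M.T@(np.array([x,y,z])/1000-p); tw=-((f-phi+180)%360-180)
        print((x,y,z,f),"->",(d).round(4).tolist(),"twist %.2f"%tw)
if __name__=="__main__": plan(*eval("["+" ".join(sys.argv[1:])+"]"))
E
python3 plan.py "(450,-200,200,60),(520,100,200,104.7),(416.7,240.5,100,104.7)"
```

```text
t 0.10 pos [ 235.6 -551.3  217.7] phi 23.14 tilt [-0.0005  0.0016] open 0.0934 F [ 0.49 -0.2  -0.8 ] q6 -0.09
(450, -200, 200, 60) -> [0.3352, -0.2387, 0.0181] twist -36.86
(520, 100, 200, 104.7) -> [0.5174, -0.4871, 0.0186] twist -81.56
(416.7, 240.5, 100, 104.7) -> [0.4776, -0.6567, 0.1188] twist -81.56
```

Emit:
{"op": "send_rows", "data": {"motion": [[[0.056,-0.04,0.003],-7],[[0.112,-0.08,0.006],-14],[[0.168,-0.12,0.009],-21],[[0.224,-0.159,0.012],-28],[[0.28,-0.199,0.015],-35],[[0.335,-0.239,0.018],-42],[[0.373,-0.289,0.018],-50],[[0.411,-0.339,0.018],-58],[[0.449,-0.388,0.018],-66],[[0.487,-0.438,0.018],-74],[[0.517,-0.487,0.018],-81.6],[[0.517,-0.487,0.018],-81.6]], "jaw": 0.08}}

```text
t: 1.6
tool_pos: [0.5195, 0.1024, 0.2001]
orientation: [-1.912, -2.492, 0.0]
force: [0.2, -0.7, -0.5]
opening: 0.0798
```

```bash
python3 plan.py "(416.7,240.7,60,104.7)"
```

```text
t 1.60 pos [519.5 102.4 200.1] phi 105.01 tilt [-0.0008  0.0005] open 0.0798 F [ 0.18 -0.67 -0.47] q6 -0.16
(416.7, 240.7, 60, 104.7) -> [0.1601, -0.0634, 0.1403] twist 0.31
```

Emit:
{"op": "send_rows", "data": {"motion": [[[0.04,-0.016,0.02],0.3],[[0.08,-0.032,0.05],0.3],[[0.12,-0.048,0.08],0.3],[[0.16,-0.063,0.11],0.3],[[0.16,-0.063,0.14],0.3],[[0.16,-0.063,0.14],0.3],[[0.16,-0.063,0.14],0.3],[[0.16,-0.063,0.14],0.3]]}}

```text
t: 2.6
tool_pos: [0.4197, 0.238, 0.0623]
orientation: [1.925, 2.481, 0.004]
force: [-0.6, -0.5, -0.8]
opening: 0.0805
```

```bash
python3 plan.py "(416.7,240.7,4,104.7)"
```

```text
t 2.60 pos [419.7 238.   62.3] phi 104.38 tilt [0.0024 0.001 ] open 0.0805 F [-0.55 -0.49 -0.76] q6 0.16
(416.7, 240.7, 4, 104.7) -> [0.0033, -0.0024, 0.0583] twist -0.32
```

Emit:
{"op": "send_rows", "data": {"motion": [[[0,0,0],0],[[0,0,0],0],[[0,0,0],0],[[0,0,0],0]]}}

```text
t: 3.1
tool_pos: [0.4182, 0.2379, 0.0607]
orientation: [1.925, 2.483, 0.0]
force: [-1.0, -0.5, 0.3]
opening: 0.0798
```

```bash
python3 plan.py "(416.7,240.7,4,104.7)"
```

```text
t 3.10 pos [418.2 237.9  60.7] phi 104.43 tilt [ 0. -0.] open 0.0798 F [-0.95 -0.52  0.29] q6 0.16
(416.7, 240.7, 4, 104.7) -> [0.0031, -0.0008, 0.0567] twist -0.27
```

Emit:
{"op": "send_rows", "data": {"motion": [[[0.003,-0.001,0.02],-0.3],[[0.003,-0.001,0.04],-0.3],[[0.003,-0.001,0.05],-0.3],[[0.003,-0.001,0.0567],-0.3],[[0.003,-0.001,0.0567],-0.3],[[0.003,-0.001,0.0567],-0.3]]}}

```text
t: 3.85
tool_pos: [0.4171, 0.2408, 0.0046]
orientation: [1.918, 2.488, 0.001]
force: [0.0, 0.8, -0.0]
opening: 0.0799
```

Emit:
{"op": "send_rows", "data": {"motion": [[[0,0,0],0],[[0,0,0],0],[[0,0,0],0],[[0,0,0],0],[[0,0,0],0],[[0,0,0],0]], "jaw": 0.045, "squeeze": 30}}

```text
t: 4.6
tool_pos: [0.4166, 0.2407, 0.0041]
orientation: [1.918, 2.488, 0.0]
force: [-1.4, -0.1, 3.8]
opening: 0.0557
```

```bash
python3 plan.py "(416.7,240.7,100,104.7)"; python3 - <<'E'
from h import *
s=eyes.read_camera("side")[:,:,::-1]
cv2.imwrite("pics/s1.png",cv2.resize(s[180:360,180:400],None,fx=3.3,fy=3.3))
E
```

```text
t 4.60 pos [416.6 240.7   4.1] phi 104.74 tilt [0.0001 0.    ] open 0.0557 F [-1.41 -0.07  3.83] q6 0.16
(416.7, 240.7, 100, 104.7) -> [0.0, 0.0001, -0.0959] twist 0.04
```

View pics/s1.png

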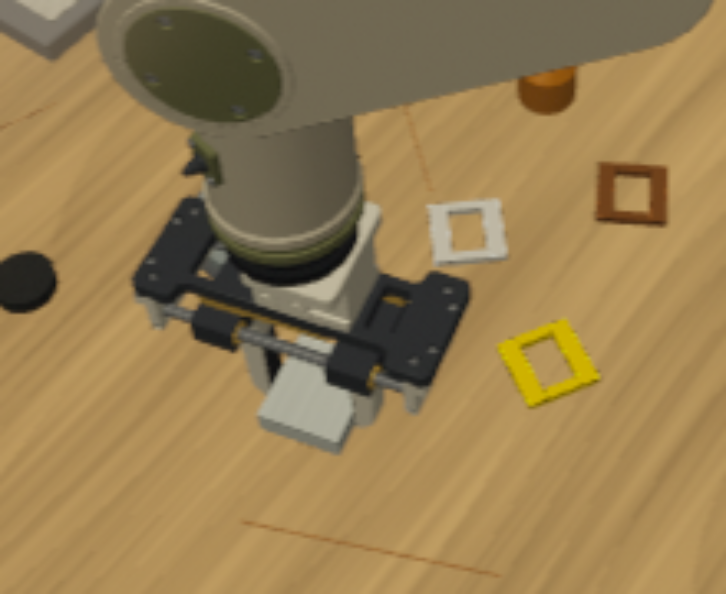

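The side picture shows the fingers closed on the block's sides (opening 55.7 mm against 56). I'll lift it and carry it to the platen.

Emit:
{"op": "send_rows", "data": {"motion": [[[0,0,-0.02],0],[[0,0,-0.04],0],[[0,0,-0.06],0],[[0,0,-0.06],0],[[0,0,-0.06],0]]}}

```text
t: 5.28
tool_pos: [0.4157, 0.2402, 0.0626]
orientation: [-1.918, -2.487, 0.002]
force: [-0.0, -0.3, -4.5]
opening: 0.0554
```

```bash
python3 plan.py "(537.3,151.9,64,104.7)"
```

```text
t 5.28 pos [415.7 240.2  62.6] phi 104.73 tilt [-0.0016 -0.0007] open 0.0554 F [-0.04 -0.28 -4.54] q6 0.16
(537.3, 151.9, 64, 104.7) -> [-0.1163, 0.0952, -0.0015] twist 0.03
```

Emit:
{"op": "send_rows", "data": {"motion": [[[-0.02,0.017,-0.001],0],[[-0.04,0.033,-0.001],0],[[-0.06,0.05,-0.001],0],[[-0.08,0.066,-0.001],0],[[-0.1,0.082,-0.001],0],[[-0.116,0.095,-0.001],0],[[-0.116,0.095,-0.001],0],[[-0.116,0.095,-0.001],0],[[-0.116,0.095,-0.001],0],[[-0.116,0.095,-0.001],0]]}}

```text
t: 6.52
tool_pos: [0.5375, 0.153, 0.065]
orientation: [-1.917, -2.489, -0.0]
force: [-0.5, -0.5, -4.2]
opening: 0.0556
```

```bash
python3 plan.py "(537.3,151.9,18.5,104.7)"
```

```text
t 6.53 pos [537.5 153.   65. ] phi 104.78 tilt [-0.0001  0.0001] open 0.0556 F [-0.45 -0.53 -4.22] q6 -0.07
(537.3, 151.9, 18.5, 104.7) -> [-0.0011, -0.0005, 0.0465] twist 0.08
```

Emit:
{"op": "send_rows", "data": {"motion": [[[-0.001,-0.0005,0.02],0],[[-0.001,-0.0005,0.035],0],[[-0.001,-0.0005,0.042],0],[[-0.001,-0.0005,0.0445],0],[[-0.001,-0.0005,0.0465],0],[[-0.001,-0.0005,0.0465],0],[[-0.001,-0.0005,0.0465],0]]}}

```text
t: 7.4
tool_pos: [0.5381, 0.1516, 0.0189]
orientation: [1.918, 2.488, 0.001]
force: [-0.3, -0.1, -3.7]
opening: 0.0558
```

```bash
python3 plan.py "(537.3,151.9,18.2,104.7)"
```

```text
t 7.40 pos [538.1 151.6  18.9] phi 104.74 tilt [0.0009 0.0002] open 0.0558 F [-0.3  -0.11 -3.7 ] q6 -0.07
(537.3, 151.9, 18.2, 104.7) -> [0.0005, -0.0007, 0.0007] twist 0.04
```

Emit:
{"op": "send_rows", "data": {"motion": [[[0,0,0.001],0],[[0,0,0.001],0],[[0,0,0.001],0]]}}

```text
t: 7.78
tool_pos: [0.5381, 0.1516, 0.0181]
orientation: [1.918, 2.488, 0.001]
force: [-1.5, -1.6, 3.9]
opening: 0.0559
```

Emit:
{"op": "send_rows", "data": {"motion": [[[0,0,0],0],[[0,0,0],0],[[0,0,0],0],[[0,0,0],0]], "jaw": 0.07}}

```text
t: 8.28
tool_pos: [0.5376, 0.1515, 0.0174]
orientation: [-1.918, -2.488, 0.0]
force: [-0.8, 0.2, 0.0]
opening: 0.0703
```

Emit:
{"op": "send_rows", "data": {"motion": [[[0,0,-0.03],0],[[0,0,-0.08],0],[[0,0,-0.12],0],[[0,0,-0.12],0]]}}

```text
t: 8.78
tool_pos: [0.5406, 0.1521, 0.1421]
orientation: [1.915, 2.484, 0.009]
force: [0.8, 1.2, 0.3]
opening: 0.07
```

```bash
python3 plan.py "(480,60,120,131.4),(418,80,60,131.4),(418,80,60,-48.6),(418,80,60,41.4),"
```

```text
t 8.78 pos [540.6 152.1 142.1] phi 104.74 tilt [0.0078 0.0015] open 0.0700 F [0.77 1.17 0.32] q6 -0.07
(480, 60, 120, 131.4) -> [-0.0736, -0.0822, 0.0215] twist -26.66
(418, 80, 60, 131.4) -> [-0.0385, -0.1376, 0.081] twist -26.66
(418, 80, 60, -48.6) -> [-0.0385, -0.1376, 0.081] twist 153.34
(418, 80, 60, 41.4) -> [-0.0385, -0.1376, 0.081] twist 63.34
```

Emit:
{"op": "send_rows", "data": {"motion": [[[-0.01,-0.034,0.0],-7],[[-0.02,-0.068,0.01],-14],[[-0.03,-0.103,0.02],-21],[[-0.0385,-0.1376,0.05],-26.7],[[-0.0385,-0.1376,0.08],-26.7],[[-0.0385,-0.1376,0.08],-26.7],[[-0.0385,-0.1376,0.08],-26.7],[[-0.0385,-0.1376,0.08],-26.7],[[-0.0385,-0.1376,0.08],-26.7]], "jaw": 0.068}}

```text
t: 9.9
tool_pos: [0.4153, 0.0794, 0.0584]
orientation: [1.291, 2.863, 0.001]
force: [0.6, 0.3, -0.3]
opening: 0.0682
```

```bash
python3 plan.py "(418,79.8,2,131.5),"; python3 - <<'E'
from h import *
s=eyes.read_camera("side")[:,:,::-1]; t=eyes.read_camera("top")[:,:,::-1]
cv2.imwrite("pics/t2.png",t);cv2.imwrite("pics/s2.png",s)
E
```

```text
t 9.90 pos [415.3  79.4  58.4] phi 131.45 tilt [0.0016 0.0001] open 0.0682 F [ 0.55  0.33 -0.34] q6 -0.66
(418, 79.8, 2, 131.5) -> [-0.0014, 0.0022, 0.0564] twist -0.05
```

View pics/t2.png

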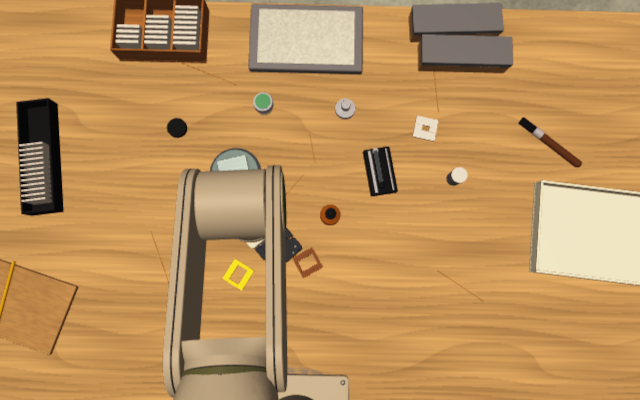

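View pics/s2.png

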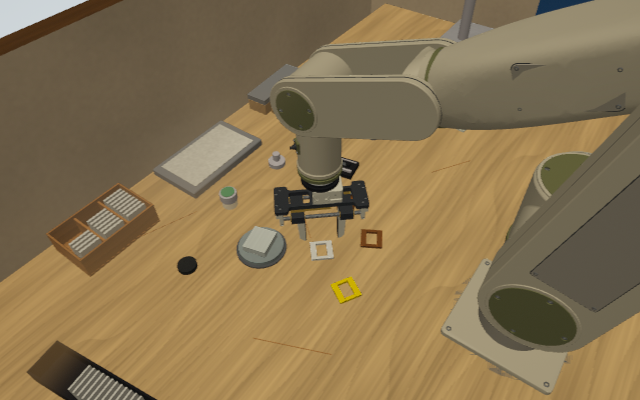

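The block sits on the platen at side (261,241), and the gripper is above the mount at (321,250). I'll measure the block from the side view while going down.

```bash
python3 - <<'E'
from h import *
from meas import lowsat
s=cv2.imread("pics/s2.png")
A,mk=blob(s,(236,222,286,258),lowsat(165)); print(rect("side",A,.032),len(A))
A,mk=blob(s,(236,222,286,258),lowsat(155)); print(rect("side",A,.032))
cv2.imwrite("pics/s2c.png",cv2.resize(s[200:280,220:360],None,fx=5,fy=5))
E
```

```text
((538.7250366210938, 151.96328735351562), (53.45942687988281, 61.88882064819336), 14.607115745544434) 79
((538.5335083007812, 152.14744567871094), (54.2368278503418, 62.92769241333008), 14.589228630065918)
```

Emit:
{"op": "send_rows", "data": {"motion": [[[-0.0014,0.0022,0.02],0],[[-0.0014,0.0022,0.035],0],[[-0.0014,0.0022,0.048],0],[[-0.0014,0.0022,0.053],0],[[-0.0014,0.0022,0.056],0],[[-0.0014,0.0022,0.056],0],[[-0.0014,0.0022,0.056],0],[[-0.0014,0.0022,0.056],0]]}}

```text
t: 11.0
tool_pos: [0.4173, 0.0797, 0.0018]
orientation: [1.292, 2.863, 0.001]
force: [-0.3, 0.4, -1.1]
opening: 0.0678
```

```bash
python3 plan.py "(418,79.8,2,131.5),"
```

```text
t 11.00 pos [417.3  79.7   1.8] phi 131.44 tilt [0.0007 0.    ] open 0.0678 F [-0.35  0.41 -1.06] q6 -0.66
(418, 79.8, 2, 131.5) -> [-0.0004, 0.0006, -0.0002] twist -0.06
```

Emit:
{"op": "send_rows", "data": {"motion": [[[0,0,0],0],[[0,0,0],0],[[0,0,0],0],[[0,0,0],0],[[0,0,0],0],[[0,0,0],0]], "jaw": 0.04, "squeeze": 10}}

```text
t: 11.75
tool_pos: [0.417, 0.0797, 0.0015]
orientation: [-1.292, -2.864, -0.0]
force: [0.4, -0.3, 1.8]
opening: 0.0496
```

Emit:
{"op": "send_rows", "data": {"motion": [[[0,0,-0.02],0],[[0,0,-0.04],0],[[0,0,-0.06],0],[[0,0,-0.078],0],[[0,0,-0.078],0],[[0,0,-0.078],0],[[0,0,-0.078],0]]}}

```text
t: 12.62
tool_pos: [0.4161, 0.0796, 0.0783]
orientation: [-1.291, -2.862, 0.001]
force: [0.4, -0.3, 0.4]
opening: 0.0499
```

```bash
python3 plan.py "(538,151.8,80,104.7),"; python3 - <<'E'
from h import *
s=eyes.read_camera("side")[:,:,::-1]
cv2.imwrite("pics/s3.png",s); cv2.imwrite("pics/s3c.png",cv2.resize(s[150:290,220:420],None,fx=4,fy=4))
E
```

```text
t 12.62 pos [416.1  79.6  78.3] phi 131.44 tilt [-0.0018 -0.0001] open 0.0499 F [ 0.41 -0.31  0.35] q6 -0.66
(538, 151.8, 80, 104.7) -> [-0.0265, 0.1391, -0.0019] twist 26.74
```

View pics/s3c.png

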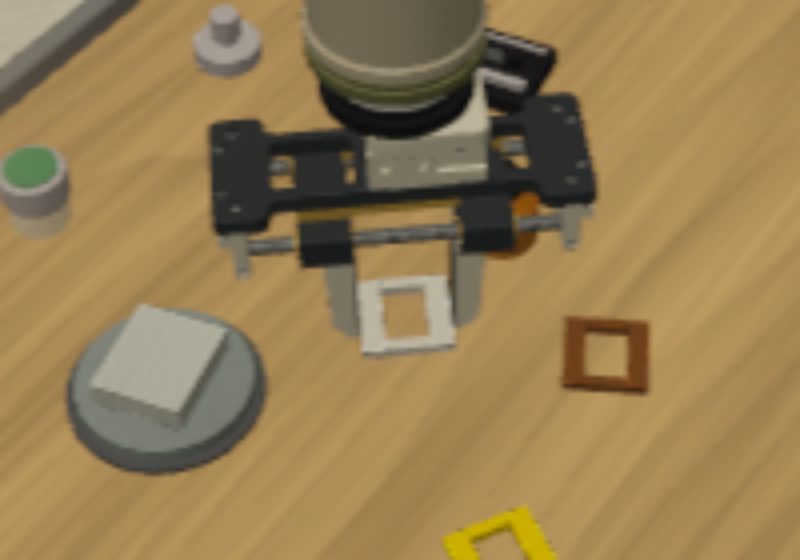

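The mount is held level, between the fingers at crop (405,315), with the window's long side perpendicular to the jaws as wanted. I'll carry it and turn it by 26.7°.

Emit:
{"op": "send_rows", "data": {"motion": [[[-0.004,0.02,-0.001],4],[[-0.008,0.04,-0.002],8],[[-0.011,0.06,-0.002],12],[[-0.015,0.08,-0.002],16],[[-0.019,0.1,-0.002],20],[[-0.023,0.12,-0.002],24],[[-0.0265,0.139,-0.002],26.7],[[-0.0265,0.139,-0.002],26.7],[[-0.0265,0.139,-0.002],26.7],[[-0.0265,0.139,-0.002],26.7],[[-0.0265,0.139,-0.002],26.7],[[-0.0265,0.139,-0.002],26.7]]}}

```text
t: 14.18
tool_pos: [0.5386, 0.1517, 0.0816]
orientation: [1.918, 2.488, 0.0]
force: [0.2, -0.3, 0.2]
opening: 0.0497
```

```bash
python3 plan.py "(538,151.8,34,104.7),"
```

```text
t 14.18 pos [538.6 151.7  81.6] phi 104.74 tilt [0.0002 0.0001] open 0.0497 F [ 0.21 -0.3   0.18] q6 -0.07
(538, 151.8, 34, 104.7) -> [0.0003, -0.0006, 0.0476] twist 0.04
```

Emit:
{"op": "send_rows", "data": {"motion": [[[0.0003,-0.0006,0.02],0],[[0.0003,-0.0006,0.034],0],[[0.0003,-0.0006,0.042],0],[[0.0003,-0.0006,0.0455],0],[[0.0003,-0.0006,0.047],0],[[0.0003,-0.0006,0.047],0],[[0.0003,-0.0006,0.047],0],[[0.0003,-0.0006,0.047],0]]}}

```text
t: 15.18
tool_pos: [0.5383, 0.152, 0.0348]
orientation: [1.918, 2.488, 0.001]
force: [-0.5, 0.3, 1.1]
opening: 0.0497
```

```bash
python3 plan.py "(538,151.8,33.4,104.7),"
```

```text
t 15.18 pos [538.3 152.   34.8] phi 104.74 tilt [0.0007 0.0002] open 0.0497 F [-0.53  0.29  1.11] q6 -0.07
(538, 151.8, 33.4, 104.7) -> [-0.0001, -0.0004, 0.0014] twist 0.04
```

Emit:
{"op": "send_rows", "data": {"motion": [[[0,0,0.0007],0],[[0,0,0.0012],0],[[0,0,0.0012],0],[[0,0,0.0012],0]]}}

```text
t: 15.68
tool_pos: [0.5381, 0.1519, 0.0335]
orientation: [1.918, 2.488, 0.0]
force: [-2.4, -0.5, 4.1]
opening: 0.0497
```

Emit:
{"op": "send_rows", "data": {"motion": [[[0,0,0],0],[[0,0,0],0],[[0,0,0],0],[[0,0,0],0]], "jaw": 0.062}}

```text
t: 16.18
tool_pos: [0.538, 0.1519, 0.0331]
orientation: [-1.918, -2.488, 0.0]
force: [-1.1, -0.2, 0.0]
opening: 0.062
```

Emit:
{"op": "send_rows", "data": {"motion": [[[0,0,-0.02],0],[[0,0,-0.05],0],[[0,0,-0.1],0],[[0,0,-0.1],0],[[0,0,-0.1],0]]}}

```text
t: 16.8
tool_pos: [0.5384, 0.152, 0.1343]
orientation: [1.918, 2.487, 0.002]
force: [-0.3, -0.2, 0.1]
opening: 0.0619
```

```bash
python3 plan.py "(635.5,286.5,60,104.7),(635.5,286.5,60,100)"; python3 - <<'E'
from h import *
s=eyes.read_camera("side")[:,:,::-1]
cv2.imwrite("pics/s4.png",s); cv2.imwrite("pics/s4c.png",cv2.resize(s[150:290,180:380],None,fx=4,fy=4))
E
```

```text
t 16.80 pos [538.4 152.  134.3] phi 104.74 tilt [0.0015 0.0003] open 0.0619 F [-0.27 -0.2   0.1 ] q6 -0.07
(635.5, 286.5, 60, 104.7) -> [0.1054, 0.128, 0.0745] twist 0.04
(635.5, 286.5, 60, 100) -> [0.1054, 0.128, 0.0745] twist 4.74
```

View pics/s4c.png

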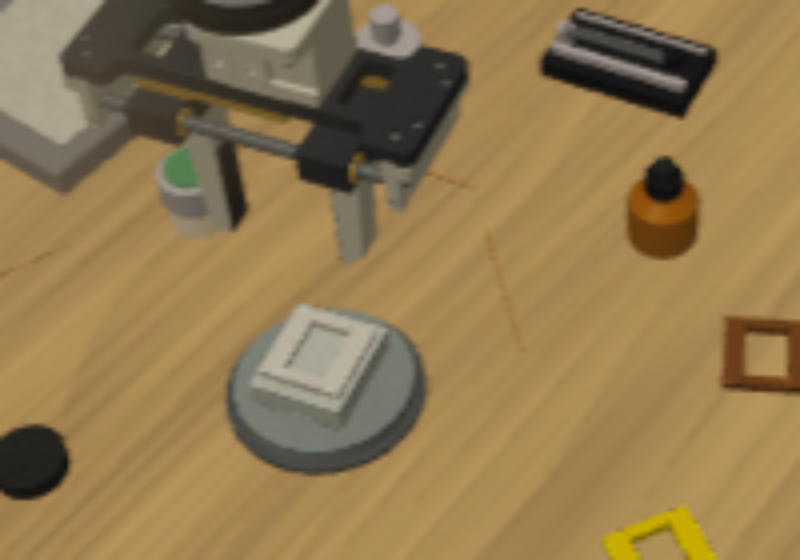

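The mount lies flat and centred on the block, with its window lengthwise. The pad is next; I'll refine its position from both views at mid-height.

```bash
python3 - <<'E'
from h import *
t=cv2.imread("pics/top0.png");s=cv2.imread("pics/side0.png")
for n,im,roi in(("top",t,(155,110,200,148)),("side",s,(170,250,205,280))):
    for th in (60,80):
        A,_=blob(im,roi,lambda p:p.max(2)<th); (c,wh,a)=cv2.fitEllipse(A); print(n,th,ray(n,c,.006)*1000,wh)
E
```

```text
top 60 [[638.32644316 287.08778778]] (17.280975341796875, 18.644712448120117)
top 80 [[638.32945845 287.17763815]] (17.77419090270996, 19.075284957885742)
side 60 [[636.95748999 288.0441918 ]] (16.841337203979492, 18.85283088684082)
side 80 [[636.74933107 287.74780298]] (17.108556747436523, 19.30493927001953)
```

Emit:
{"op": "send_rows", "data": {"motion": [[[0.02,0.025,0],0],[[0.05,0.06,0.01],0],[[0.08,0.1,0.02],0],[[0.105,0.128,0.04],0],[[0.105,0.128,0.074],0],[[0.105,0.128,0.074],0],[[0.105,0.128,0.074],0],[[0.105,0.128,0.074],0],[[0.105,0.128,0.074],0]]}}

```text
t: 17.98
tool_pos: [0.6361, 0.2861, 0.0611]
orientation: [1.918, 2.487, 0.003]
force: [-0.0, -0.8, 0.1]
opening: 0.062
```

```bash
python3 plan.py "(635.5,286.5,4,104.7)"
```

```text
t 17.98 pos [636.1 286.1  61.1] phi 104.71 tilt [0.0024 0.0009] open 0.0620 F [-0.04 -0.76  0.14] q6 0.09
(635.5, 286.5, 4, 104.7) -> [0.0006, -0.0006, 0.0571] twist 0.01
```

Emit:
{"op": "send_rows", "data": {"motion": [[[0.0008,0.0016,0.02],0],[[0.0008,0.0016,0.036],0],[[0.0008,0.0016,0.048],0],[[0.0008,0.0016,0.054],0],[[0.0008,0.0016,0.057],0],[[0.0008,0.0016,0.057],0],[[0.0008,0.0016,0.057],0]]}}

```text
t: 18.85
tool_pos: [0.637, 0.2874, 0.003]
orientation: [1.918, 2.487, 0.002]
force: [0.1, -0.4, 0.5]
opening: 0.062
```

Emit:
{"op": "send_rows", "data": {"motion": [[[0,0,0],0],[[0,0,0],0],[[0,0,0],0],[[0,0,0],0],[[0,0,0],0],[[0,0,0],0]], "jaw": 0.036, "squeeze": 10}}

```text
t: 19.6
tool_pos: [0.6366, 0.2873, 0.0025]
orientation: [1.918, 2.488, 0.0]
force: [-0.8, -0.3, 3.3]
opening: 0.0427
```

```bash
python3 plan.py "(637,286.5,90,104.7)"
```

```text
t 19.60 pos [636.6 287.3   2.5] phi 104.74 tilt [0.0003 0.0001] open 0.0427 F [-0.77 -0.32  3.27] q6 0.09
(637, 286.5, 90, 104.7) -> [-0.0008, 0.0002, -0.0875] twist 0.04
```

Emit:
{"op": "send_rows", "data": {"motion": [[[0,0,-0.02],0],[[0,0,-0.04],0],[[0,0,-0.06],0],[[0,0,-0.085],0],[[0,0,-0.085],0],[[0,0,-0.085],0],[[0,0,-0.085],0]]}}

```text
t: 20.48
tool_pos: [0.6355, 0.2868, 0.0857]
orientation: [-1.917, -2.487, 0.003]
force: [-0.3, 0.0, -1.0]
opening: 0.0425
```

```bash
python3 plan.py "(538.2,152,86,104.7)"; python3 - <<'E'
from h import *
s=eyes.read_camera("side")[:,:,::-1]
cv2.imwrite("pics/s5.png",s); cv2.imwrite("pics/s5c.png",cv2.resize(s[150:290,130:330],None,fx=4,fy=4))
E
```

```text
t 20.48 pos [635.5 286.8  85.7] phi 104.74 tilt [-0.0022 -0.0009] open 0.0425 F [-0.32  0.03 -1.02] q6 0.09
(538.2, 152, 86, 104.7) -> [-0.1057, -0.1284, -0.0] twist 0.04
```

View pics/s5c.png

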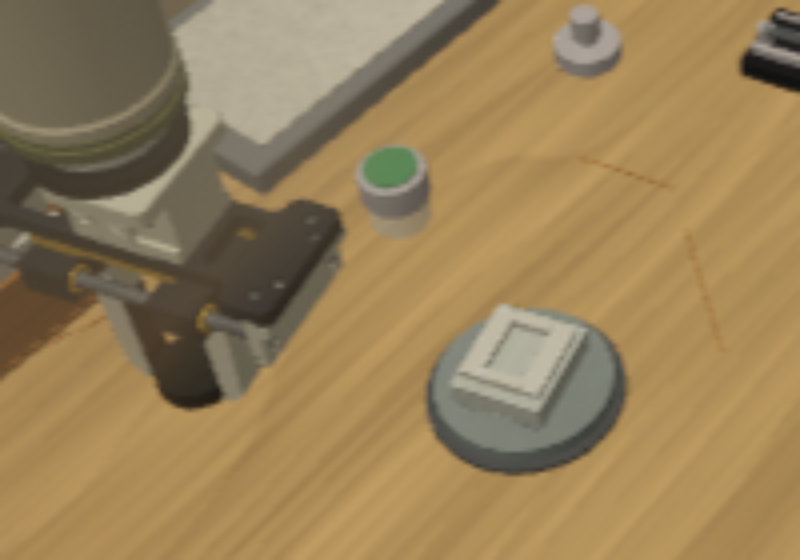

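The pad is held at crop (190,385), and the stack is intact at crop (520,350). I'll carry the pad over.

```bash
python3 - <<'E'
from h import *
s=cv2.imread("pics/s5.png")
for lo in(175,190,200,210):
    A,mk=blob(s,(236,222,286,258),lambda p:(p.max(2)>=lo)); print(lo,rect("side",A,.038),len(A))
print(s[228:258:2,258],ray("side",(260,236),.038))
E
```

```text
175 ((539.4151000976562, 151.1022186279297), (49.45277786254883, 50.73125457763672), 14.415801048278809) 69
190 ((538.479736328125, 151.49081420898438), (46.09526443481445, 47.93498992919922), 15.284420013427734) 109Traceback (most recent call last):
  File "<stdin>", line 4, in <module>
  File "h.py", line 16, in blob
    return max(cs,key=cv2.contourArea).reshape(-1,2),mk
           ~~~^^^^^^^^^^^^^^^^^^^^^^^^
ValueError: max() iterable argument is empty
```

Emit:
{"op": "send_rows", "data": {"motion": [[[-0.015,-0.018,0],0],[[-0.03,-0.036,0],0],[[-0.045,-0.054,0],0],[[-0.06,-0.072,0],0],[[-0.075,-0.09,0],0],[[-0.09,-0.109,0],0],[[-0.1057,-0.1284,0],0],[[-0.1057,-0.1284,0],0],[[-0.1057,-0.1284,0],0],[[-0.1057,-0.1284,0],0],[[-0.1057,-0.1284,0],0]]}}

```text
t: 21.9
tool_pos: [0.5394, 0.1528, 0.0871]
orientation: [-1.918, -2.488, -0.0]
force: [0.1, 0.8, 0.2]
opening: 0.0427
```

```bash
python3 plan.py "(538.2,152,42,104.7)"
```

```text
t 21.90 pos [539.4 152.8  87.1] phi 104.77 tilt [-0.      0.0001] open 0.0427 F [0.06 0.81 0.16] q6 -0.07
(538.2, 152, 42, 104.7) -> [-0.0005, -0.0014, 0.0451] twist 0.07
```

Emit:
{"op": "send_rows", "data": {"motion": [[[-0.0005,-0.0013,0.02],0],[[-0.0005,-0.0013,0.034],0],[[-0.0005,-0.0013,0.041],0],[[-0.0005,-0.0013,0.0445],0],[[-0.0005,-0.0013,0.0455],0],[[-0.0005,-0.0013,0.0455],0],[[-0.0005,-0.0013,0.0455],0],[[-0.0005,-0.0013,0.0455],0]]}}

```text
t: 22.9
tool_pos: [0.5383, 0.1515, 0.0421]
orientation: [1.918, 2.488, 0.001]
force: [0.9, -0.6, -0.1]
opening: 0.0426
```

```bash
python3 plan.py "(538.2,152,40.4,104.7)"
```

```text
t 22.90 pos [538.3 151.5  42.1] phi 104.73 tilt [0.0006 0.0001] open 0.0426 F [ 0.93 -0.58 -0.13] q6 -0.07
(538.2, 152, 40.4, 104.7) -> [0.0005, 0.0, 0.0017] twist 0.03
```

Emit:
{"op": "send_rows", "data": {"motion": [[[0,0,0.0008],0],[[0,0,0.0014],0],[[0,0,0.0014],0],[[0,0,0.0014],0]]}}

```text
t: 23.4
tool_pos: [0.5381, 0.1515, 0.0405]
orientation: [1.918, 2.488, 0.0]
force: [-0.5, -0.2, 2.2]
opening: 0.0426
```

Emit:
{"op": "send_rows", "data": {"motion": [[[0,0,0],0],[[0,0,0],0],[[0,0,0],0],[[0,0,0],0]], "jaw": 0.056}}

```text
t: 23.9
tool_pos: [0.538, 0.1515, 0.0403]
orientation: [-1.918, -2.488, 0.0]
force: [0.4, 0.1, -0.3]
opening: 0.0562
```

Emit:
{"op": "send_rows", "data": {"motion": [[[0,0,-0.02],0],[[0,0,-0.05],0],[[0,0,-0.1],0],[[0,0,-0.1],0],[[0,0,-0.1],0]]}}

```text
t: 24.52
tool_pos: [0.5384, 0.1516, 0.1413]
orientation: [1.918, 2.487, 0.002]
force: [-0.1, -0.9, -0.5]
opening: 0.0558
```

```bash
python3 - <<'E'
from h import *
s=eyes.read_camera("side")[:,:,::-1]
cv2.imwrite("pics/s6.png",s); cv2.imwrite("pics/s6c.png",cv2.resize(s[140:280,180:380],None,fx=4,fy=4))
A,_=blob(s,(236,215,286,258),lambda p:p.max(2)<60); (c,wh,a)=cv2.fitEllipse(A); print(ray("side",c,.044)*1000,wh)
t=cv2.imread("pics/top0.png"); s=cv2.imread("pics/side0.png")
A,_=blob(t,(325,90,365,125),lambda p:(p.max(2)>=100)&(p.max(2)-p.min(2)<45)); c=cv2.fitEllipse(A)[0]; print("cap top",ray("top",c,.012)*1000)
cv2.imwrite("pics/capc.png",np.hstack([cv2.resize(t[85:130,322:367],None,fx=8,fy=8),cv2.resize(s[140:185,255:300],None,fx=8,fy=8)]))
E
python3 plan.py "(600,30,130,90)" "," "(690,-92,80,90)"
```

```text
[[538.13003181 151.92750291]] (16.583730697631836, 17.880327224731445)
cap top [[690.39345232 -91.59122936]]
t 24.57 pos [537.6 151.4 140.1] phi 104.74 tilt [-0.0006 -0.0001] open 0.0562 F [-0.51 -0.34 -0.35] q6 -0.07
(600, 30, 130, 90) -> [-0.1333, 0.0294, 0.0101] twist 14.74
(690, -92, 80, 90) -> [-0.2742, 0.0855, 0.0601] twist 14.74
```

View pics/s6c.png

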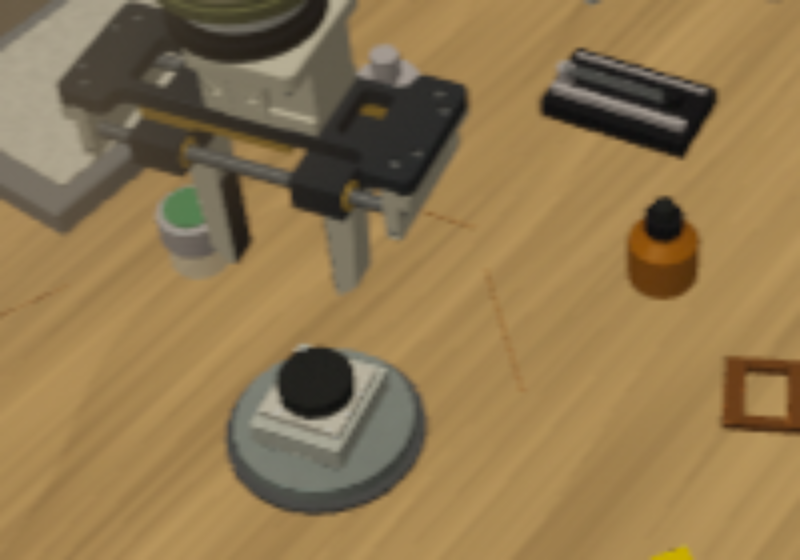

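View pics/capc.png

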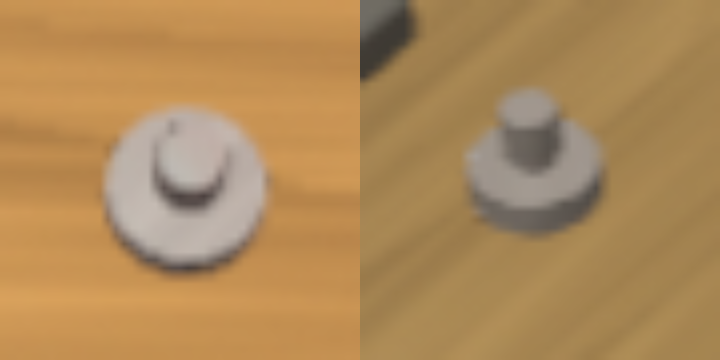

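The pad measures (538.1,151.9), which is centred. In the crops the cap's knob top is at top (345.8,104.3) and side (275.9,153.2).

```bash
python3 -c "
from h import *
print(ray('top',(345.5,104),.038)*1000, ray('side',(275.6,153),.038)*1000)
print(ray('side',((534-360)/8+254.5,169/8+139.5),.014)*1000, ray('top',(263,102),.04))"
```

```text
[[691.72576124 -91.59854974]] [[689.87434998 -89.99848185]]
[[687.88090188 -86.98138026]] [[0.69132776 0.09092345]]
```

Emit:
{"op": "send_rows", "data": {"motion": [[[-0.035,0.011,0],3],[[-0.07,0.022,0],6],[[-0.11,0.034,0],9],[[-0.15,0.047,0],12],[[-0.19,0.059,0],14.7],[[-0.23,0.072,0.01],14.7],[[-0.26,0.081,0.02],14.7],[[-0.274,0.0855,0.04],14.7],[[-0.274,0.0855,0.06],14.7],[[-0.274,0.0855,0.06],14.7],[[-0.274,0.0855,0.06],14.7],[[-0.274,0.0855,0.06],14.7]], "jaw": 0.045}}

```text
t: 26.08
tool_pos: [0.6911, -0.0912, 0.0818]
orientation: [2.219, 2.222, 0.002]
force: [0.1, -1.0, 0.0]
opening: 0.0452
```

```bash
python3 plan.py "(690,-92,19.5,90)"
```

```text
t 26.07 pos [691.1 -91.2  81.8] phi 90.08 tilt [ 0.0019 -0.0003] open 0.0452 F [ 0.08 -1.02  0.01] q6 -0.21
(690, -92, 19.5, 90) -> [-0.0008, -0.0012, 0.0623] twist 0.08
```

Emit:
{"op": "send_rows", "data": {"motion": [[[0,0,0.02],0],[[0,0,0.04],0],[[0,0,0.055],0],[[0,0,0.061],0],[[0,0,0.061],0],[[0,0,0.061],0],[[0,0,0.061],0]]}}

```text
t: 26.95
tool_pos: [0.6912, -0.0919, 0.0204]
orientation: [2.22, 2.221, 0.001]
force: [0.3, -0.2, -0.5]
opening: 0.0451
```

Emit:
{"op": "send_rows", "data": {"motion": [[[0,0,0],0],[[0,0,0],0],[[0,0,0],0],[[0,0,0],0],[[0,0,0],0],[[0,0,0],0]], "jaw": 0.012, "squeeze": 30}}

```text
t: 27.7
tool_pos: [0.6905, -0.0917, 0.0195]
orientation: [2.221, 2.222, 0.0]
force: [0.1, -0.3, 1.1]
opening: 0.0192
```

```bash
python3 plan.py "(690,-92,120,90)"
```

```text
t 27.70 pos [690.5 -91.7  19.5] phi 90.04 tilt [ 0.0002 -0.    ] open 0.0192 F [ 0.06 -0.28  1.13] q6 -0.21
(690, -92, 120, 90) -> [-0.0003, -0.0005, -0.1005] twist 0.04
```

Emit:
{"op": "send_rows", "data": {"motion": [[[0,0,-0.02],0],[[0,0,-0.045],0],[[0,0,-0.07],0],[[0,0,-0.1],0],[[0,0,-0.1],0],[[0,0,-0.1],0],[[0,0,-0.1],0]]}}

```text
t: 28.58
tool_pos: [0.6892, -0.0915, 0.1172]
orientation: [-2.219, -2.22, 0.003]
force: [-0.2, 0.4, -2.9]
opening: 0.0195
```

```bash
python3 plan.py "(538.1,151.8,119,90)"; python3 - <<'E'
from h import *
s=eyes.read_camera("side")[:,:,::-1]
cv2.imwrite("pics/s7.png",s); cv2.imwrite("pics/s7c.png",cv2.resize(s[100:260,200:360],None,fx=3.5,fy=3.5))
E
```

```text
t 28.57 pos [689.2 -91.5 117.2] phi 90.03 tilt [-0.0032  0.0007] open 0.0195 F [-0.21  0.44 -2.94] q6 -0.21
(538.1, 151.8, 119, 90) -> [0.2434, -0.1509, -0.0012] twist 0.03
```

View pics/s7c.png

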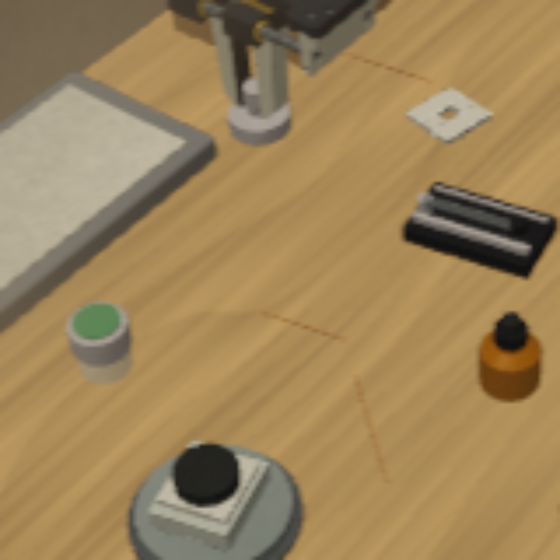

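The cap hangs level from its knob at crop (258,118), and the stack is clear. I'll carry it over.

Emit:
{"op": "send_rows", "data": {"motion": [[[0.025,-0.015,0],0],[[0.05,-0.03,0],0],[[0.075,-0.046,0],0],[[0.1,-0.062,0],0],[[0.125,-0.077,0],0],[[0.15,-0.093,0],0],[[0.175,-0.108,0],0],[[0.2,-0.124,0],0],[[0.225,-0.139,0],0],[[0.243,-0.151,0],0],[[0.243,-0.151,0],0],[[0.243,-0.151,0],0]]}}

```text
t: 30.12
tool_pos: [0.5395, 0.1508, 0.1192]
orientation: [2.22, 2.222, -0.0]
force: [0.1, -0.3, -2.2]
opening: 0.0192
```

Emit:
{"op": "send_rows", "data": {"motion": [[[0,0,0],0],[[0,0,0],0],[[0,0,0],0]]}}

```text
t: 30.5
tool_pos: [0.5394, 0.1508, 0.1193]
orientation: [2.221, 2.221, -0.0]
force: [-0.8, -1.5, -3.0]
opening: 0.0195
```

```bash
python3 plan.py "(538.1,151.8,71,90)"; python3 - <<'E'
from h import *
s=eyes.read_camera("side")[:,:,::-1]
cv2.imwrite("pics/s8.png",s); cv2.imwrite("pics/s8c.png",cv2.resize(s[130:290,180:340],None,fx=3.5,fy=3.5))
E
```

```text
t 30.50 pos [539.4 150.8 119.3] phi 90.00 tilt [-0. -0.] open 0.0195 F [-0.85 -1.47 -2.95] q6 0.18
(538.1, 151.8, 71, 90) -> [0.001, -0.0013, 0.0483] twist 0.00
```

View pics/s8c.png

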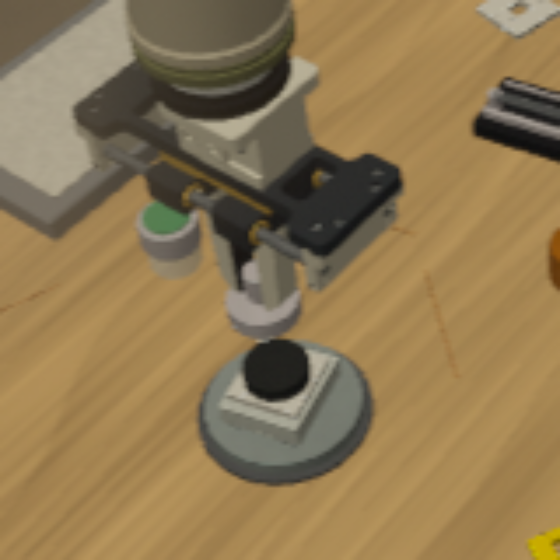

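Emit:
{"op": "send_rows", "data": {"motion": [[[0.0008,-0.0013,0.02],0],[[0.0008,-0.0013,0.035],0],[[0.0008,-0.0013,0.043],0],[[0.0008,-0.0013,0.047],0],[[0.0008,-0.0013,0.048],0],[[0.0008,-0.0013,0.048],0],[[0.0008,-0.0013,0.048],0],[[0.0008,-0.0013,0.048],0]]}}

```text
t: 31.55
tool_pos: [0.5382, 0.152, 0.0717]
orientation: [2.221, 2.222, 0.001]
force: [0.0, -0.5, -1.9]
opening: 0.0195
```

```bash
python3 plan.py "(538.1,151.8,69.5,90)"; python3 - <<'E'
from h import *
s=eyes.read_camera("side")[:,:,::-1]
cv2.imwrite("pics/s9.png",s); cv2.imwrite("pics/s9c.png",cv2.resize(s[190:270,210:310],None,fx=6,fy=6))
E
```

```text
t 31.55 pos [538.2 152.   71.7] phi 90.04 tilt [0.0006 0.0002] open 0.0195 F [ 0.02 -0.47 -1.9 ] q6 0.18
(538.1, 151.8, 69.5, 90) -> [-0.0002, -0.0001, 0.0022] twist 0.04
```

View pics/s9c.png

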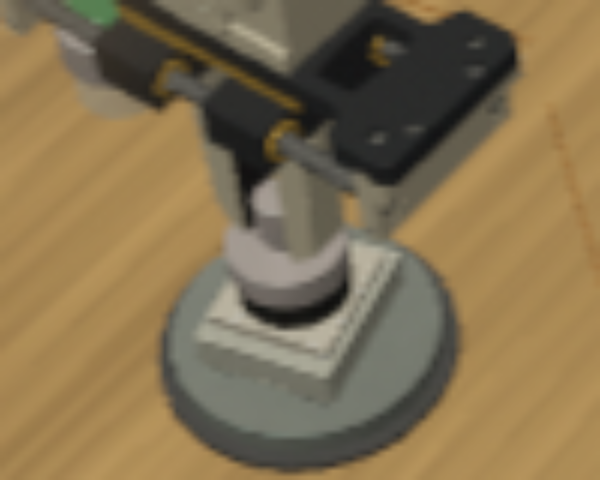

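The cap is aligned over the pad, just above contact at crop (290,290).

Emit:
{"op": "send_rows", "data": {"motion": [[[0,0,0.001],0],[[0,0,0.0017],0],[[0,0,0.0017],0],[[0,0,0.0017],0]]}}

```text
t: 32.1
tool_pos: [0.538, 0.1519, 0.0696]
orientation: [-2.221, -2.222, 0.0]
force: [-0.5, 0.0, -1.8]
opening: 0.0193
```

Emit:
{"op": "send_rows", "data": {"motion": [[[0,0,0.0003],0],[[0,0,0.0005],0],[[0,0,0.0005],0]]}}

```text
t: 32.48
tool_pos: [0.538, 0.152, 0.0694]
orientation: [2.221, 2.222, 0.0]
force: [-1.7, 0.4, 1.6]
opening: 0.0191
```

Emit:
{"op": "send_rows", "data": {"motion": [[[0,0,0],0],[[0,0,0],0],[[0,0,0],0],[[0,0,0],0]], "jaw": 0.045}}

```text
t: 32.98
tool_pos: [0.538, 0.152, 0.0692]
orientation: [2.221, 2.222, 0.0]
force: [0.2, -0.5, -0.0]
opening: 0.0445
```

Emit:
{"op": "send_rows", "data": {"motion": [[[0,0,-0.015],0],[[0,0,-0.04],0],[[0,0,-0.08],0],[[0,0,-0.1],0],[[0,0,-0.1],0]]}}

```text
t: 33.6
tool_pos: [0.5394, 0.1523, 0.1715]
orientation: [2.219, 2.22, 0.006]
force: [0.3, 0.3, -0.6]
opening: 0.0448
```

```bash
python3 plan.py "(480,-150,200,90)"
```

```text
t 33.60 pos [539.4 152.3 171.5] phi 90.04 tilt [0.0042 0.0008] open 0.0448 F [ 0.32  0.31 -0.59] q6 0.18
(480, -150, 200, 90) -> [-0.3022, -0.0595, -0.029] twist 0.04
```

Emit:
{"op": "send_rows", "data": {"motion": [[[-0.04,-0.01,-0.01],0],[[-0.09,-0.02,-0.02],0],[[-0.14,-0.03,-0.03],0],[[-0.19,-0.04,-0.03],0],[[-0.24,-0.05,-0.03],0],[[-0.3,-0.06,-0.03],0],[[-0.3,-0.06,-0.03],0],[[-0.3,-0.06,-0.03],0],[[-0.3,-0.06,-0.03],0]]}}

```text
t: 34.72
tool_pos: [0.4782, -0.1466, 0.1984]
orientation: [-2.218, -2.223, 0.0]
force: [0.4, 0.2, -0.5]
opening: 0.0451
```

```bash
python3 - <<'E'
from h import *
s=eyes.read_camera("side")[:,:,::-1];t=eyes.read_camera("top")[:,:,::-1]
cv2.imwrite("pics/sA.png",s);cv2.imwrite("pics/tA.png",t)
cv2.imwrite("pics/cA.png",np.hstack([cv2.resize(s[205:275,220:300],None,fx=5,fy=5),cv2.resize(t[138:208,195:275],None,fx=5,fy=5)]))
E
```

```text
(no output)
```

View pics/cA.png

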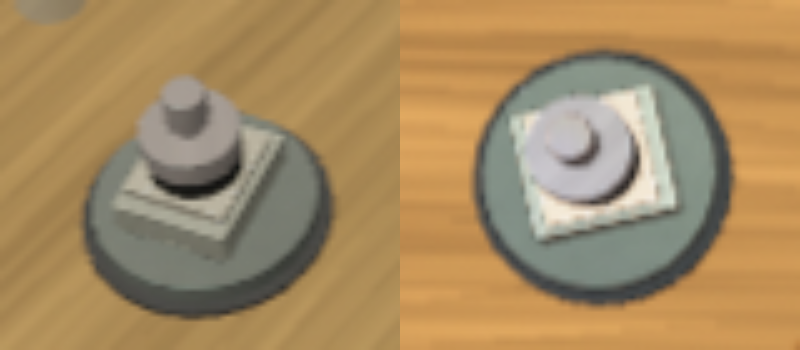

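View pics/tA.png

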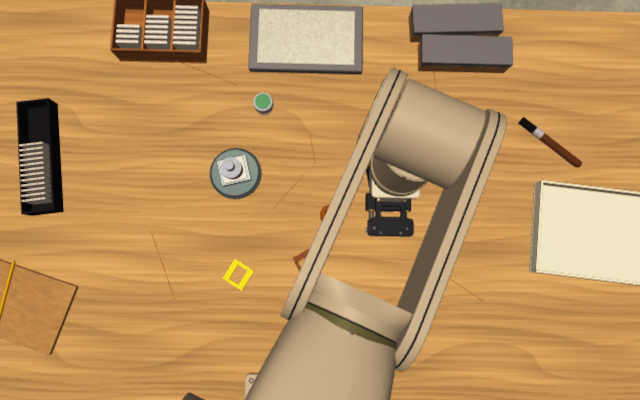

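```bash
python3 - <<'E'
from h import *
print("cap top",ray("top",(230.6,167.2),.064)*1000,"knob",ray("top",(195+167/5-.4,138+138/5-.4),.088)*1000,"cap side",ray("side",(220+190/5-.4,205+130/5-.4),.064)*1000)
t=cv2.imread("pics/tA.png")
A,_=blob(t,(212,150,260,192),lambda p:(p.max(2)>=165)); print("die/mount outline at .032",rect("top",A,.032))
a=cv2.imread("pics/top0.png").astype(int)
print("loupe diff",np.abs(a[90:115,250:277]-t[90:115,250:277]).max())
E
python3 -c "
from h import *
print(monitor.read_state()['dq'].round(3)); print(ticket.close_job())"
```

```text
cap top [[538.363376   151.60158049]] knob [[537.71837342 153.05869027]] cap side [[535.96419595 154.19366644]]
die/mount outline at .032 ((540.3124389648438, 151.78797912597656), (58.047332763671875, 63.45716857910156), 13.609037399291992)
loupe diff 6
[-0.003 -0.004 -0.004 -0.     0.    -0.003]
the job is handed in; nothing more can be done
None
```

I built the pack on the platen from the bottom up (aluminium block, large-window mount, rubber pad, steel cap), let go of it, moved the arm clear and handed the job in at about 35 s.

**Last checks:**
- **Position:** the platen measures about (537, 152) mm. The block and mount outline measures about (540, 152), the pad (538, 152) just after it was placed, and the cap between (536, 154) and (538, 152).
- **Orientation:** the pack looks flat and upright, with the mount square to the block and its window lengthwise.
- **Disagreement:** the two cameras differ by 2–3 mm on the cap. That is a little more than the stated calibration error but well inside the 9 mm limit.
- **Other items:**
  - The loupe's image was unchanged from the start.
  - In the last picture the arm hid the spare mount and canister and most of the dropper, so I could not recheck those three. The fingers never came down near any of them, and the forces I read stayed under 5 N.

No check failed.

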